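# Sweet tube into its hole in the display rack

### The job

In the sweet shop, take the tube of sweets that is standing on the red mat and stand it upright in the one hole of the wooden display rack that fits its diameter: the smallest hole it will go into, all the way down to the bottom. Leave the tube on the blue mat standing where it is.

Things in the scene. Friction and masses are not known exactly. Their poses are not given: they have to be found in the camera images.
- red_mat: Fixed thin round red plastic mat, 84 mm in diameter, 3 mm thick; origin at the centre of its underside. The tube to be put away stands about its middle. A like mat in blue, not listed, carries the other tube. Which tube is on which mat varies.
- slim_tube: Upright closed clear tube of red, yellow and orange sweets with a white cap, a plain cylinder 32 mm in diameter and 120 mm tall, about 100 g, rigid. Origin at the centre of its underside, z up along the tube. It starts upright on the red or the blue mat. Its hole in the rack is the 40 mm one.
- wide_tube: Upright closed clear tube of red, yellow and orange sweets with a white cap, a plain cylinder 46 mm in diameter and 120 mm tall, about 200 g, rigid. Origin at the centre of its underside, z up along the tube. It starts upright on the red or the blue mat. Its hole in the rack is the 54 mm one.
- rack: Fixed wood block 110 (x) by 290 (y) by 40 mm tall; origin: centre of underside, z up. Row of 4 round empty holes along y at x = 0: diameter 26 at y = -114, 40 at y = -59, 54 at y = +10, 68 at y = +93 (all mm). Hole floors 6 mm above the underside. Each hole has a flared steel collar on top, mouth 50 mm above the underside, 14 mm wider than the hole, to guide a tube. Own hole: 4 mm play all round.

How it is judged:
By the outcome, as a careful person would: the job done as asked, in the order asked, and still so for the second after the job is handed in, with the robot touching nothing.
It also fails if it takes over 40 s, if anything falls off the work surface, if the arm or the gripper's body presses on something with over 40 N, if the wrist force passes 120 N, or if a joint passes its speed limit or range.

### The arm

A 7-joint arm with a two-finger parallel gripper is mounted at the origin on the work surface. World frame = base frame: x ahead of the robot, y to its left, z up, the work surface at z = 0. Lengths are in m, angles in rad, forces in N, time in s.
With the tool pointing down it reaches from about 0.425 to 0.925 m from the base axis. Payload 6.8 kg.
Tool frame: the origin (TCP) lies at the very end of the fingers, on their centre line; the grasp point (between the pads) lies 19 mm behind it; z points along the fingers, y is the direction in which the jaws open and shut (so a half turn about z gives the same grasp; the last joint's range is limited). The gripper opens to 85 mm and grips with 20 to 120 N. Pads are 22 mm wide; open, the fingers measure 114 mm over their backs; the gripper's body (76 mm by 85 mm) begins 54 mm behind the grasp point. The pads swing forward as they close: fully open they stand 13 mm farther back than shut.
Start: joints at [1.02, 0.477, 0.022, 1.555, -0.011, 1.109, -0.083], TCP at [0.289, -0.61, 0.231] pointing down, gripper open.
Joint ranges: [-2.96, 2.96], [-0.34, 2.1], [-1.41, 1.46], [0.24, 2.44], [-1.37, 4.51], [0.17, 1.92], [-2.96, 2.96]. Speed limits (rad/s): [2.39, 2.39, 3.14, 3.14, 3.14, 3.14, 3.14].

### API

Orientations are given as a unit quaternion [w, x, y, z].
In Python, from station import bot gives the robot as it stands.
- The arm moves only by the tool move_arm, never from a script. Its argument "commands" is text: rows parted by semicolons, each of 7 numbers parted by spaces: the opening, from 0 (shut) to 1 (fully open), then the shift along the tool's x, y, z in cm, then the turn, a rotation vector about the tool's x, y, z in degrees. In form: gripper tx ty tz rx ry rz; .... A call has 1 to 12 rows; each row shifts and turns the commanded pose from where the row before left it, along the tool's axes as they then stand; what a row does not reach is not made up. A row lasts 1/12 s, in which the tool goes at most 41.7 mm and 7.16 degrees, less where a joint would pass 70% of its speed; a pose out of reach is approached as far as the arm can. A call with a gripper value outside its range is refused whole. The fingers move at their own pace and stop on an object; "force" is the grip in N (left out, the last holds). Time passes only in rows, so rows that do not move let the fingers close. It gives the time, the measured TCP pose, the force and the opening at its end, in the units of the state.
- bot.get_obs(): the state, without advancing time (a new reading comes with each control period).
- bot.read_camera(name): name is "scene" or "top" or "wrist"; returns a dict with "img" (384x512x3 uint8, red, green, blue), "K" (3x3 intrinsics, pixels), "rvec" (rotation vector, rad) and "tvec" (3), from world to camera coordinates, as OpenCV has them; the wrist camera has in their place "hand_eye" (4x4, takes a point from camera to tool coordinates, whose origin is the TCP and whose axes are the flange's). Camera axes: x right, y down, z forward; pixel columns grow to the right and rows downward; lengths in m; the calibration is good to about 2 mm. A picture is of the moment at which its call begins: read the wrist's pose just before it. There is no depth.
- bot.hand_in(): hands the job in, once; it reports no verdict.
The state is a dict: "t": time; "q": joint angles; "joint_vel": joint speeds; "joint_torque": joint torques, N m; "eef_pos": TCP position; "tool_rot": TCP orientation; "contact_force": force on the tool from outside, world axes, zero at the start; "torque": the same for the moment, N m; "gripper_width": opening from 0.0 (shut) to 1.0 (fully open).
Only numpy, scipy, OpenCV 4.12 (cv2) and the standard library are available. Lean on these libraries where they do the work, as an engineer would, in place of code of your own. Each camera call takes 0.05 s, during which the arm holds its last target. There are 200 camera calls.

## Working session

There is one attempt and no reset: what is moved stays moved. The work goes in short steps, Python scripts to look and compute and a tool call to move; the robot and the scene stay as the last step left them, time stands still between calls to the robot, and variables do not carry over. Pictures are saved under pics/ and viewed, about 8 in all and at most 12, crops included, and the job is handed in when it is done.

Besides the shell and the picture viewer there is one more tool, called in YAML: its name, and indented under it one key for each argument. move_arm: Moves the arm, as the interface text tells. Its arguments: {"type":"object","properties":{"commands":{"type":"string"},"force":{"type":"number"}},"required":["commands"]}

```bash
mkdir -p pics; cat > h.py <<'E'
import numpy as np, cv2
from scipy.spatial.transform import Rotation as R
from station import bot
def save(name,fn,crop=None,s=1):
    c=bot.read_camera(name); im=c["img"]
    np.savez("pics/"+fn+".npz",**c)
    if crop: x0,y0,x1,y1=crop; im=im[y0:y1,x0:x1]
    im=cv2.resize(im,None,fx=s,fy=s,interpolation=cv2.INTER_CUBIC)
    cv2.imwrite("pics/"+fn+".png",im[:,:,::-1]); return c
def ray(c,uv,z):
    K=np.array(c["K"]);Rm=R.from_rotvec(np.ravel(c["rvec"])).as_matrix();t=np.ravel(c["tvec"])
    d=Rm.T@np.linalg.inv(K)@[uv[0],uv[1],1]; o=-Rm.T@t
    return o+d*(z-o[2])/d[2]
def proj(c,P):
    return cv2.projectPoints(np.array(P,float).reshape(-1,3),np.ravel(c["rvec"]).astype(float),np.ravel(c["tvec"]).astype(float),np.array(c["K"],float),None)[0][:,0]
def tool():
    o=bot.get_obs(); return np.array(o["eef_pos"]),R.from_quat(np.array(o["tool_rot"])[[1,2,3,0]]),o
E
python3 - <<'E'
from h import *
p,r,o=tool();print(p,r.as_matrix().round(3),o["t"],o["contact_force"])
for n in("top","scene"):
    c=save(n,n+"1",s=1.5); Rm=R.from_rotvec(np.ravel(c["rvec"])).as_matrix();print(n,-Rm.T@np.ravel(c["tvec"]),c["K"][0][0])
E
```

```text
[ 0.28899852 -0.60933759  0.2302971 ] [[ 0.904  0.429 -0.001]
 [ 0.429 -0.904  0.002]
 [-0.    -0.002 -1.   ]] 0.0 [ 0.72819238 -0.49701167 -1.12764453]
top [ 0.46384185 -0.04191823  0.92330024] 396.0448527295429
scene [ 1.31259354 -0.0426106   0.64155836] 457.369691592811
```

View pics/top1.png

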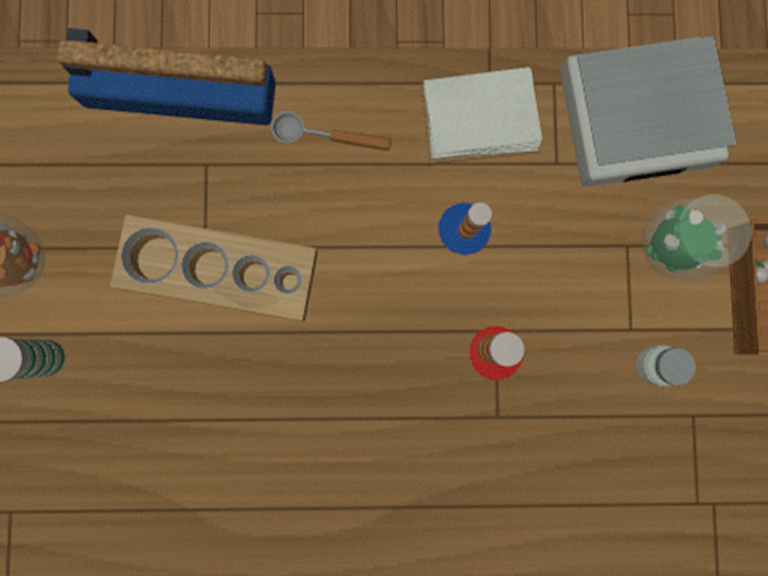

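View pics/scene1.png

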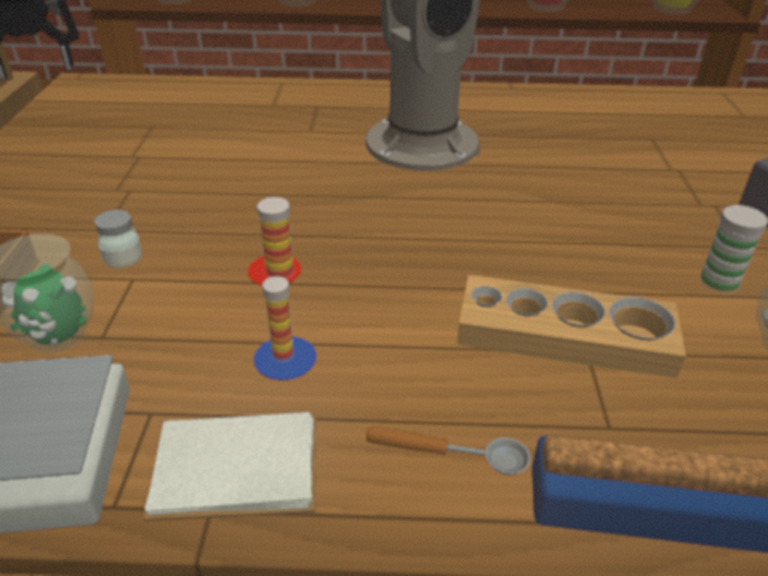

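The wide tube (cap near (508,349) in the 1.5x top view) stands on the red mat, and the slim one on the blue. The target is the second hole from the left in the top view, near (205,265), which is the 54 mm one. I'll enlarge both for exact pixel positions.

```bash
python3 - <<'E'
from h import *
im=np.load("pics/top1.npz")["img"][:,:,::-1]
a=cv2.resize(im[135:220,70:215],None,fx=5,fy=5,interpolation=cv2.INTER_CUBIC)
b=cv2.resize(im[125:260,285:365],None,fx=4,fy=4,interpolation=cv2.INTER_CUBIC)
cv2.imwrite("pics/a.png",a);
c=np.load("pics/top1.npz")
# mat + cap by colour
hsv=cv2.cvtColor(im,cv2.COLOR_BGR2HSV)
sub=np.zeros(im.shape[:2],np.uint8); sub[210:262,305:360]=1
cap=((hsv[...,1]<50)&(hsv[...,2]>110)&(sub>0)).astype(np.uint8)
k=cv2.findContours(cap,0,2)[0]; k=max(k,key=cv2.contourArea); print("cap",cv2.minEnclosingCircle(k),cv2.contourArea(k))
red=(((hsv[...,0]<5)|(hsv[...,0]>175))&(hsv[...,1]>190)&(sub>0)).astype(np.uint8)
k2=max(cv2.findContours(red|cap,0,2)[0],key=cv2.contourArea);e=cv2.minEnclosingCircle(k2);print("mat",e)
m=cv2.minEnclosingCircle(k)
print("cap xyz",ray(c,m[0],.123),"mat",ray(c,e[0],.003))
for u in[(150,255),(205,265),(251,273),(288,280)]: print(ray(c,np.array(u)/1.5,.05))
E
```

```text
cap ((337.43218994140625, 232.41525268554688), 11.51958179473877) 373.0
mat ((330.9032287597656, 234.41128540039062), 18.259458541870117)
cap xyz [ 0.46045878 -0.22378367  0.123     ] mat [ 0.45541177 -0.23573174  0.003     ]
[0.60032595 0.28353624 0.05      ]
[0.58524826 0.20255965 0.05      ]
[0.57317372 0.13481876 0.05      ]
[0.56261938 0.0803051  0.05      ]
```

View pics/a.png

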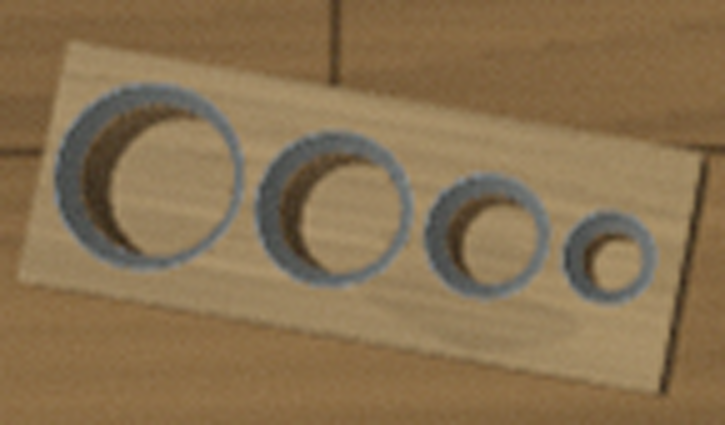

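```bash
cat >> h.py <<'E'
def go(P):
    p,r,o=tool(); print("tool cm",(r.inv().apply(np.array(P)-p)*100).round(2),"from",p.round(4),"t",o["t"])
def tilt():
    p,r,o=tool(); print("tilt: tool z",r.as_matrix()[:,2].round(4),"level rotvec deg (tool)",np.degrees(np.cross([0,0,1],r.inv().apply([0,0,-1]))).round(2))
E
python3 - <<'E'
from h import *
c=np.load("pics/top1.npz")
U=np.array([(149.5,176.5),(334.5,209),(486.5,235.5),(610,257.5)]); U=(U+.5)/5-.5+[70,135]
P=np.array([ray(c,u,.05) for u in U])[:,:2]; Y=np.array([.093,.010,-.059,-.114])
b=(Y-Y.mean())@P/np.sum((Y-Y.mean())**2); a=P.mean(0)-b*Y.mean()
print(P,b,np.linalg.norm(b),"res mm",1e3*(P-a-np.outer(Y,b)),"hole54",a+b*.01)
go([.460,-.224,.23]);tilt()
E
```

```text
[[0.60055181 0.28464083]
 [0.58584387 0.20293814]
 [0.57384481 0.1357828 ]
 [0.56388342 0.08119805]] [0.17675813 0.98175127] 0.9975364594127507 res mm [[-0.01093958  0.01735728]
 [-0.04795795 -0.19997514]
 [ 0.14929596  0.38552655]
 [-0.09039844 -0.20290869]] hole54 [0.58589183 0.20313811]
tool cm [ 31.97 -27.5    0.08] from [ 0.289  -0.6094  0.2304] t 0.1
tilt: tool z [-8.0e-04  1.5e-03 -1.0e+00] level rotvec deg (tool) [-0.1   0.01  0.  ]
```

move_arm:
  commands: "1 2.66 -2.29 0 0 0 0;1 2.66 -2.29 0 0 0 0;1 2.66 -2.29 0 0 0 0;1 2.66 -2.29 0 0 0 0;1 2.66 -2.29 0 0 0 0;1 2.66 -2.29 0 0 0 0;1 2.66 -2.29 0 0 0 0;1 2.66 -2.29 0 0 0 0;1 2.66 -2.29 0 0 0 0;1 2.66 -2.29 0 0 0 0;1 2.66 -2.29 0 0 0 0;1 2.66 -2.29 0 0 0 0"
  force: 40

```text
t: 1.1
eef_pos: [0.46, -0.2231, 0.2312]
tool_rot: [-0.0, 0.976, 0.22, -0.0]
contact_force: [0.1, -0.5, -0.4]
gripper_width: 0.998
```

```bash
python3 - <<'E'
from h import *
go([.460,-.224,.23]);tilt();print(tool()[2]["q"])
p,r,o=tool()
c=save("wrist","w1",s=1.5)
H=np.array(c["hand_eye"]);print(H.round(3),c["K"])
# camera pose -> predicted px of cap centre
T=np.eye(4);T[:3,:3]=r.as_matrix();T[:3,3]=p;M=np.linalg.inv(T@H)
for P in([.460,-.224,.123,1],[.4554,-.2357,.003,1]):
    q=np.array(c["K"])@(M@P)[:3];print(q[:2]/q[2]*1.5, (M@P)[2])
E
```

```text
tool cm [-0.04  0.08  0.12] from [ 0.46   -0.2231  0.2312] t 1.1
tilt: tool z [-4.e-04  0.e+00 -1.e+00] level rotvec deg (tool) [-0.01  0.02  0.  ]
[ 0.48305523  0.21714016 -0.1770922   1.93193925  0.04533297  0.99665041
 -0.84269753]
[[ 0.001 -0.954 -0.301  0.077]
 [ 1.     0.     0.     0.   ]
 [-0.    -0.301  0.954 -0.143]
 [ 0.     0.     0.     1.   ]] [[294.45852907   0.         254.66923252]
 [  0.         294.45852907 190.37046918]
 [  0.           0.           1.        ]]
[382.59269427 282.44163736] 0.26304399314831095
[392.3870683  251.57547703] 0.38023466035066467
```

View pics/w1.png

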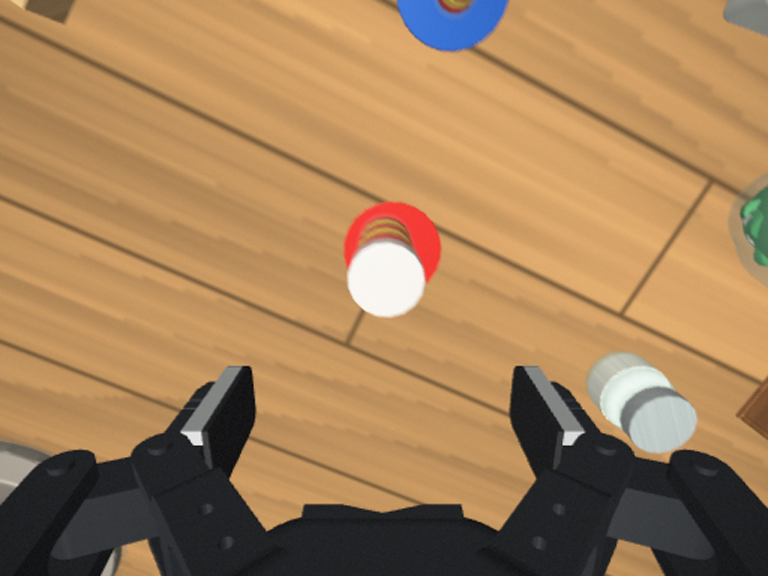

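The cap is at (386,278) in the wrist view, about 2–3 mm from where the top camera put it. I'll use the mean of the two and go down.

move_arm:
  commands: "1 0.12 0.21 2.8 0 0 0;1 0 0 3 0 0 0;1 0 0 3 0 0 0;1 0 0 2.5 0 0 0;1 0 0 2 0 0 0;1 0 0 2 0 0 0;1 0 0 0 0 0 0"

```text
t: 1.73
eef_pos: [0.459, -0.2253, 0.0747]
tool_rot: [-0.002, 0.976, 0.22, -0.003]
contact_force: [0.1, 0.4, 0.4]
gripper_width: 0.999
```

```bash
python3 - <<'E'
from h import *
go([.462,-.2245,.078])
p,r,o=tool();print(o["contact_force"])
save("wrist","w2",s=1.5)
E
```

```text
tool cm [ 0.3   0.06 -0.33] from [ 0.459  -0.2253  0.0747] t 1.7333
[0.07617519 0.36567805 0.3703528 ]
```

View pics/w2.png

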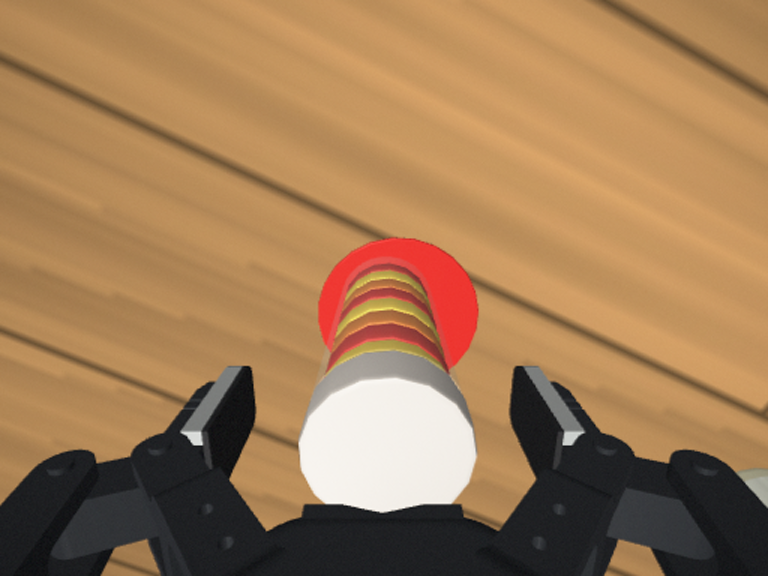

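```bash
python3 - <<'E'
from h import *
from scipy.optimize import least_squares
p,r,o=tool();c=np.load("pics/w2.npz");H=c["hand_eye"];T=np.eye(4);T[:3,:3]=r.as_matrix();T[:3,3]=p;M=np.linalg.inv(T@H)
a=np.linspace(0,2*np.pi,400)
def pr(x,y,z=.123):
    P=np.c_[x+.023*np.cos(a),y+.023*np.sin(a),0*a+z,1+0*a]@M.T; q=P[:,:3]@c["K"].T; return q[:,:2]/q[:,2:]*1.5
def f(v):
    q=pr(*v); return [q[:,0].min()-299,q[:,0].max()-477,q[:,1].min()-378]
s=least_squares(f,[.46,-.224,.123]);print(s.x,s.fun)
s=least_squares(lambda v:f(v),[.46,-.224]);print(s.x,s.fun)
go([*s.x[:2],.078]);tilt()
E
```

```text
[ 0.46145258 -0.22744184  0.12414122] [-1.70530257e-13  0.00000000e+00 -1.13686838e-13]
[ 0.46090671 -0.22771687] [ 0.9853298  -0.98206506 -0.12641571]
tool cm [-0.02  0.21 -0.14] from [ 0.4602 -0.2257  0.0766] t 1.7833
tilt: tool z [-0.0044  0.0018 -1.    ] level rotvec deg (tool) [-0.2   0.18  0.  ]
```

move_arm:
  commands: "1 0 0.2 0 0 0 0;1 0 0 0 0 0 0;0.7 0 0 0 0 0 0;0.6 0 0 0 0 0 0;0.3 0 0 0 0 0 0;0.3 0 0 0 0 0 0;0.3 0 0 0 0 0 0;0.3 0 0 0 0 0 0;0.3 0 0 0 0 0 0;0.3 0 0 0 0 0 0"
  force: 40

```text
t: 2.62
eef_pos: [0.4631, -0.2278, 0.0791]
tool_rot: [0.0, 0.976, 0.22, 0.0]
contact_force: [-1.7, 1.5, 5.5]
gripper_width: 0.532
```

```bash
python3 - <<'E'
from h import *
tilt();p,r,o=tool();print(p,o["contact_force"],o["gripper_width"])
E
```

```text
tilt: tool z [ 7.e-04 -0.e+00 -1.e+00] level rotvec deg (tool) [ 0.02 -0.03  0.  ]
[ 0.46307267 -0.22780733  0.07907808] [-1.74278734  1.53962099  5.51387359] 0.5319780096566695
```

move_arm:
  commands: "0.3 0 0 -1 0 0 0;0.3 0 0 -1.5 0 0 0;0.3 0 0 -2 0 0 0;0.3 0 0 -2 0 0 0;0.3 0 0 -2 0 0 0;0.3 0 0 -1.5 0 0 0;0.3 0 0 0 0 0 0;0.3 0 0 0 0 0 0"

```text
t: 3.28
eef_pos: [0.463, -0.2282, 0.179]
tool_rot: [0.001, 0.976, 0.22, 0.001]
contact_force: [-0.7, 0.4, -2.4]
gripper_width: 0.529
```

```bash
python3 - <<'E'
from h import *
go([.5859,.2031,.179]);tilt();p,r,o=tool();print(o["contact_force"],o["gripper_width"])
E
```

```text
tool cm [ 2.958e+01 -3.371e+01 -1.000e-02] from [ 0.463  -0.2282  0.179 ] t 3.2833
tilt: tool z [ 1.6e-03 -8.0e-04 -1.0e+00] level rotvec deg (tool) [ 0.08 -0.06  0.  ]
[-0.72389913  0.4425643  -2.3791841 ] 0.5293128266139703
```

move_arm:
  commands: "0.3 0.99 -1.13 0 0 0 0;0.3 1.65 -1.88 0 0 0 0;0.3 2.31 -2.63 0 0 0 0;0.3 2.31 -2.63 0 0 0 0;0.3 2.31 -2.63 0 0 0 0;0.3 2.31 -2.63 0 0 0 0;0.3 2.31 -2.63 0 0 0 0;0.3 2.31 -2.63 0 0 0 0;0.3 2.31 -2.63 0 0 0 0;0.3 2.31 -2.63 0 0 0 0;0.3 2.31 -2.63 0 0 0 0;0.3 2.31 -2.63 0 0 0 0"

```text
t: 4.28
eef_pos: [0.5689, 0.1483, 0.1765]
tool_rot: [0.0, 0.976, 0.22, -0.001]
contact_force: [0.6, -0.1, -1.0]
gripper_width: 0.533
```

move_arm:
  commands: "0.3 1.65 -1.88 0 0 0 0;0.3 1.3 -1.5 0 0 0 0;0.3 0.89 -1.02 0 0 0 0;0.3 0 0 0 0 0 0;0.3 0 0 0 0 0 0;0.3 0 0 0 0 0 0;0.3 0 0 0 0 0 0"

```text
t: 4.87
eef_pos: [0.5855, 0.201, 0.1779]
tool_rot: [0.001, 0.976, 0.218, -0.0]
contact_force: [-0.5, 0.3, -3.1]
gripper_width: 0.526
```

```bash
python3 - <<'E'
from h import *
go([.5859,.2031,.179]);tilt();p,r,o=tool();print(o["contact_force"],o["gripper_width"],o["q"])
np.savez("pics/pose3.npz",p=p,r=r.as_matrix())
a=save("wrist","w3")["img"]; b=save("scene","s3")["img"]
b=cv2.resize(b[70:270,270:490],None,fx=2.5,fy=2.5,interpolation=cv2.INTER_CUBIC)
cv2.imwrite("pics/s3.png",b[:,:,::-1])
cv2.imwrite("pics/w3.png",cv2.resize(a,None,fx=1.5,fy=1.5)[:,:,::-1])
E
```

```text
tool cm [ 0.13 -0.18 -0.11] from [0.5855 0.201  0.1779] t 4.8667
tilt: tool z [-7.0e-04 -1.5e-03 -1.0e+00] level rotvec deg (tool) [ 0.06  0.07 -0.  ]
[-0.48095061  0.26143326 -3.08987957] 0.5262185596995109 [-0.1889354   0.46038244 -0.32374809  1.72861322  0.17205345  0.98168255
 -1.70785936]
```

View pics/w3.png

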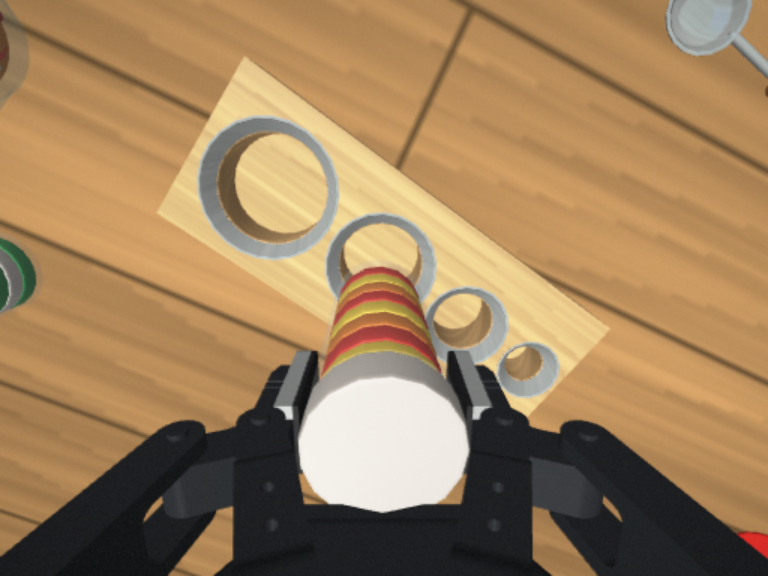

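View pics/s3.png

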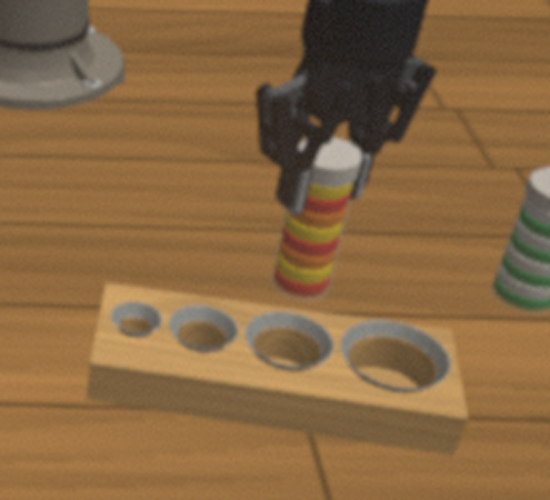

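```bash
cat > fit.py <<'E'
from h import *
from scipy.optimize import least_squares
d=np.load("pics/pose3.npz");p,Rm=d["p"],d["r"];c=np.load("pics/w3.npz");T=np.eye(4);T[:3,:3]=Rm;T[:3,3]=p;M=np.linalg.inv(T@c["hand_eye"])
a=np.linspace(0,2*np.pi,720)
def ext(x,y,z,rad):
    P=np.c_[x+rad*np.cos(a),y+rad*np.sin(a),0*a+z,1+0*a]@M.T;q=P[:,:3]@c["K"].T;q=(q[:,:2]+0)/q[:,2:]
    q=(q+.5)*1.5-.5; return np.array([q[:,0].min(),q[:,0].max(),q[:,1].min(),q[:,1].max()])
rows=[(.093,.041,[199,338,116,258]),(.010,.034,[327,436,213,np.nan]),(-.059,.027,[np.nan,507,287,np.nan]),(-.114,.020,[499,558,343,398])]
def f(v):
    out=[]
    for y,rad,e in rows: out+=list(ext(v[0]-y*np.sin(v[2]),v[1]+y*np.cos(v[2]),.05,rad)-e)
    out=np.array(out); return out[~np.isnan(out)]
s=least_squares(f,[.584,.193,-.18]);v=s.x;h=np.array([v[0]-.01*np.sin(v[2]),v[1]+.01*np.cos(v[2])])
print("rack(wrist)",v,s.fun.round(1),"hole",h)
cap=least_squares(lambda v:(ext(v[0],v[1],v[2],.023)-[299,469,375,0])[:3],[*p[:2],.222]);print("cap",cap.x,cap.fun)
z=cap.x[2]-.12
bot_=least_squares(lambda v:(ext(v[0],v[1],z,.023)-[0,0,267,0])[2:3].tolist()+[ext(v[0],v[1],z,.023)[:2].mean()-381.5],p[:2]);print("bottom",bot_.x,z)
for n,q in(("hole",h),("cap",cap.x[:2]),("bot",bot_.x)): print(n,"in tool cm",(Rm.T@(np.r_[q,0]-np.r_[p[:2],0])*100).round(2))
E
python3 fit.py
```

```text
rack(wrist) [ 0.58670629  0.19257844 -0.183826  ] [ 1.8 -0.4  1.2 -1.8  0.8 -1.2  1.1 -0.4  0.7 -0.2 -0.5  0.2 -2.5] hole [0.58853422 0.20240996]
cap [0.58444879 0.19953548 0.22046215] [-2.27373675e-12 -1.70530257e-13 -4.54747351e-13]
bottom [0.58058209 0.19850343] 0.10046215470161679
hole in tool cm [ 0.34 -0.   -0.  ]
cap in tool cm [-0.16  0.08  0.  ]
bot in tool cm [-0.55  0.01  0.  ]
```

move_arm:
  commands: "0.3 0.2 -0.05 1 0 0 0;0.3 0.2 0 1.5 0 0 0;0.3 0.2 0 1.2 0 0 0;0.3 0 0 0.7 0 0 0;0.3 0 0 0 0 0 0;0.3 0 0 0 0 0 0;0.3 0 0 0 0 0 0;0.3 0 0 0 0 0 0"

```text
t: 5.63
eef_pos: [0.5913, 0.2065, 0.1351]
tool_rot: [-0.0, 0.976, 0.22, 0.001]
contact_force: [0.2, -0.3, -2.3]
gripper_width: 0.533
```

```bash
python3 - <<'E'
from h import *
go([.5872,.2028,.133]);tilt();p,r,o=tool();print(o["contact_force"],o["gripper_width"])
np.savez("pics/pose4.npz",p=p,r=r.as_matrix())
a=save("wrist","w4")["img"]; b=save("scene","s4")["img"]
A=cv2.resize(a[60:300,130:390],None,fx=2,fy=2,interpolation=cv2.INTER_CUBIC)
B=cv2.resize(b[130:250,350:440],None,fx=3,fy=4,interpolation=cv2.INTER_CUBIC)
cv2.imwrite("pics/ab4.png",np.hstack([A,B])[:,:,::-1])
E
```

```text
tool cm [-0.53  0.16  0.21] from [0.5913 0.2065 0.1351] t 5.6333
tilt: tool z [ 1.3e-03  5.0e-04 -1.0e+00] level rotvec deg (tool) [ 0.01 -0.08  0.  ]
[ 0.1987844  -0.30710238 -2.33092928] 0.5334822969685468
```

View pics/ab4.png

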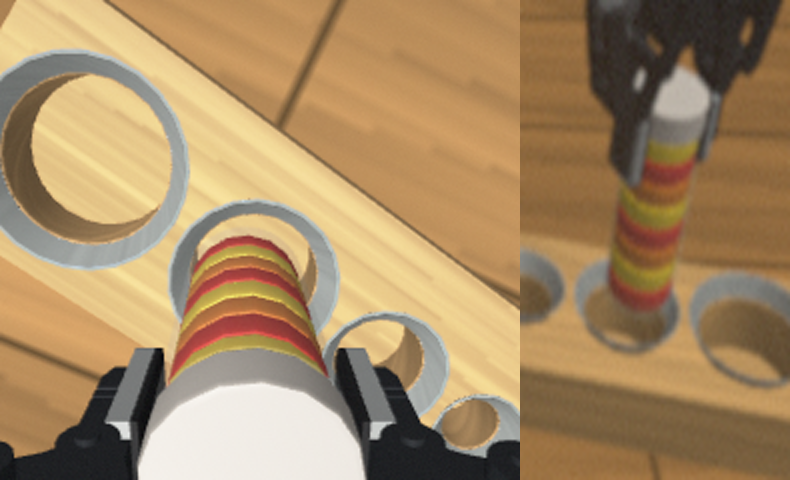

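```bash
sed -e 's/pose3/pose4/;s/w3/w4/' -e 's/q=(q+.5)\*1.5-.5/q=(q+.5-[130,60])*2-.5/' -e '/^rows/,$d' fit.py > fit4.py; cat >> fit4.py <<'E'
rim=least_squares(lambda v:(ext(v[0],v[1],.05,.034)-[170,338,200,0])[:3],p[:2]);print("rim",rim.x,rim.fun)
big=least_squares(lambda v:(ext(v[0],v[1],.05,.041)-[-30,188,49,269])[1:],p[:2]);print("big",big.x,big.fun)
t=lambda q:(Rm.T@(np.r_[q,0]-np.r_[p[:2],0])*100).round(2)
print("rim",t(rim.x),"via big", t(big.x+.083*np.array([np.sin(-.18),-np.cos(-.18)])))
cap=least_squares(lambda v:(ext(v[0],v[1],p[2]+.043,.023)-[137,367,380,0])[:3],p[:2]);print("cap",t(cap.x),cap.fun)
for z in(.054,.058,.062):
    b=least_squares(lambda v:[ext(v[0],v[1],z,.023)[2]-236,ext(v[0],v[1],z,.023)[:2].mean()-249],p[:2]);print("bottom",z,t(b.x))
E
python3 fit4.py
```

```text
rim [0.58898181 0.20305394] [ 1.19409032 -1.19408586 -0.09797514]
big [0.60370096 0.28380471] [-4.23442763e-04  2.91600447e+00 -3.61917663e+00]
rim [-0.36  0.22 -0.  ] via big [-0.41  0.29 -0.  ]
cap [-0.14  0.08 -0.  ] [ 1.16174768 -1.16175889 -0.14233267]
bottom 0.054 [-0.62  0.01 -0.  ]
bottom 0.058 [-0.51  0.01 -0.  ]
bottom 0.062 [-0.41  0.01 -0.  ]
```

move_arm:
  commands: "0.3 0.05 0.2 0.3 0 0 0;0.3 0 0 0.6 0 0 0;0.3 0 0 0.6 0 0 0;0.3 0 0 0.6 0 0 0;0.3 0 0 0.6 0 0 0;0.3 0 0 0.3 0 0 0;0.3 0 0 0 0 0 0;0.3 0 0 0 0 0 0"

```text
t: 6.4
eef_pos: [0.592, 0.2047, 0.104]
tool_rot: [0.0, 0.976, 0.22, -0.0]
contact_force: [0.1, -0.1, -0.7]
gripper_width: 0.529
```

move_arm:
  commands: "0.3 0 0 0.5 0 0 0;0.3 0 0 0.5 0 0 0;0.3 0 0 0.5 0 0 0;0.3 0 0 0.3 0 0 0;0.3 0 0 0 0 0 0;0.3 0 0 0 0 0 0"

```text
t: 6.9
eef_pos: [0.592, 0.2048, 0.086]
tool_rot: [-0.0, 0.976, 0.22, -0.0]
contact_force: [0.2, -0.1, -2.3]
gripper_width: 0.524
```

move_arm:
  commands: "0.3 0 0 0.2 0 0 0;0.3 0 0 0.2 0 0 0;0.3 0 0 0 0 0 0;0.3 0 0 0 0 0 0"

```text
t: 7.23
eef_pos: [0.5922, 0.2047, 0.0823]
tool_rot: [-0.0, 0.976, 0.22, 0.0]
contact_force: [-0.6, -0.3, -2.6]
gripper_width: 0.529
```

move_arm:
  commands: "0.3 0 0 0.15 0 0 0;0.3 0 0 0.1 0 0 0;0.3 0 0 0 0 0 0;0.3 0 0 0 0 0 0"

```text
t: 7.57
eef_pos: [0.5929, 0.2052, 0.0821]
tool_rot: [0.0, 0.976, 0.22, 0.001]
contact_force: [-4.5, -1.5, 13.1]
gripper_width: 0.531
```

The tube touched the floor at TCP z 0.082, as predicted. I'll ease off, open and retreat.

move_arm:
  commands: "0.3 0 0 -0.15 0 0 0;0.55 0 0 0 0 0 0;0.6 0 0 0 0 0 0;0.7 0 0 0 0 0 0;0.85 0 0 0 0 0 0;1 0 0 0 0 0 0;1 0 0 0 0 0 0;1 0 0 0 0 0 0;1 0 0 0 0 0 0"

```text
t: 8.32
eef_pos: [0.5921, 0.2047, 0.0812]
tool_rot: [0.0, 0.976, 0.22, -0.0]
contact_force: [0.3, 0.1, -0.3]
gripper_width: 1.0
```

move_arm:
  commands: "1 0 0 -1 0 0 0;1 0 0 -2 0 0 0;1 0 0 -2 0 0 0;1 0 0 -3 0 0 0;1 0 0 -3 0 0 0;1 -3 0 0 0 0 0;1 -3 0 0 0 0 0;1 -3 0 0 0 0 0;1 -3 0 0 0 0 0;1 0 0 0 0 0 0;1 0 0 0 0 0 0;1 0 0 0 0 0 0"

```text
t: 9.32
eef_pos: [0.4846, 0.1537, 0.1923]
tool_rot: [-0.0, 0.976, 0.22, 0.001]
contact_force: [0.3, 0.4, 0.3]
gripper_width: 0.999
```

```bash
python3 - <<'E'
from h import *
p,r,o=tool();print(p,o["contact_force"],o["gripper_width"],o["t"])
a=save("scene","s5")["img"]; b=save("top","t5")["img"]
cv2.imwrite("pics/e5.png",np.hstack([cv2.resize(a[120:260,290:470],None,fx=2.2,fy=2.2),cv2.resize(b[100:240,70:250],None,fx=2.2,fy=2.2)])[:,:,::-1])
E
```

```text
[0.48461262 0.15372918 0.19230651] [0.2998094  0.39949098 0.27782259] 0.9989252868203639 9.3167
```

View pics/e5.png

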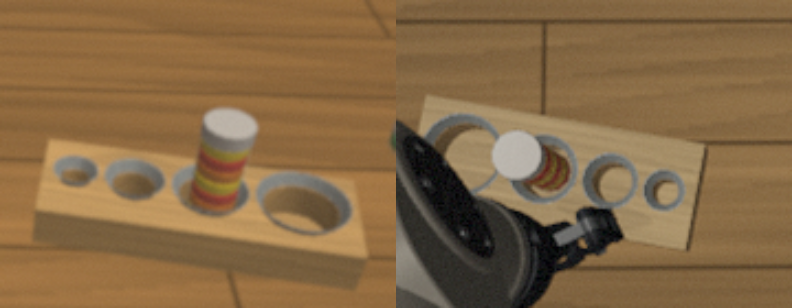

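```bash
python3 - <<'E'
from h import *
s=np.load("pics/s5.npz");t=np.load("pics/t5.npz")
us=np.array([230,124])/2.2+[290,120];ut=np.array([519-396,156])/2.2+[70,100]
for z in(.10,.126,.14): print(z,ray(s,us,z),ray(t,ut,z))
a=np.load("pics/scene1.npz")["img"][180:255,160:215].astype(int);b=s["img"][180:255,160:215].astype(int);print("blue tube change",abs(a-b).mean())
E
```

```text
0.1 [0.55565407 0.22046624 0.1       ] [0.59046889 0.21113722 0.1       ]
0.126 [0.59199443 0.20783603 0.126     ] [0.58646998 0.20314567 0.126     ]
0.14 [0.61156232 0.20103515 0.14      ] [0.58431672 0.19884253 0.14      ]
blue tube change 3.7653333333333334
```

```bash
python3 - <<'E'
from h import *
s=np.load("pics/s5.npz")["img"].astype(int);a=np.load("pics/scene1.npz")["img"].astype(int)
print("noise elsewhere",abs(a-s)[300:350,110:200].mean(),"blue tube",cv2.phaseCorrelate(a[180:255,160:215].mean(2),s[180:255,160:215].mean(2)))
print(bot.hand_in())
E
```

```text
noise elsewhere 4.588592592592593 blue tube ((-0.06523522565936446, 0.41873492104944177), 1.0288415556968376)
the job is handed in; nothing more can be done
None
```

I moved the wide tube (46 mm) from the red mat into the 54 mm hole, stood it upright on the hole floor, released it and backed the arm off. The job was handed in at about 9.4 s on the robot's clock.

**Last checks**
- **Seated:** the tube touched the floor at TCP height 0.082 m, as predicted, with about 13 N upward force. The scene and top cameras together put its cap at about 0.125 m, against 0.126 m expected if fully down.
- **Placed and clear:** the final pictures show it upright in the 54 mm hole. The gripper was fully open and clear, and the force reading was near zero.
- **Slim tube:** I left the one on the blue mat alone, and the image change there was no more than noise. An alignment check gave a 0.4-pixel shift, which I took as noise.

**What disagreed**
- The cameras differed by 2–5 mm on the tube and hole positions, about what the stated calibration allows.
- The wrist camera suggested the held tube leaned by nearly 2°. It still went in without noticeable side force.

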